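# Stand the fallen air cylinder back in the parts lane

## Robot

A 6-joint arm with a two-finger parallel gripper is mounted at the origin on the work surface. World frame = base frame: x ahead of the robot, y to its left, z up, the work surface at z = 0. Lengths are in mm, angles in rad, forces in N, time in s.
With the tool pointing down it reaches from about 300 to 875 mm from the base axis. Payload 4.2 kg.
Tool frame: the origin (TCP) lies midway between the tips of the shut fingers; the grasp point (between the pads) lies 19 mm behind it (env.grasp_offset is the distance from the TCP to the grasp point, in mm); z points along the fingers, y is the direction in which the jaws open and shut (so a half turn about z gives the same grasp; the last joint's range is limited). The gripper opens to 85 mm and grips with 20 to 120 N. Pads are 22 mm wide; open, the fingers measure 114 mm over their backs; the gripper's body (76 mm by 85 mm) begins 54 mm behind the grasp point. The pads swing forward as they close: fully open they stand 13 mm farther back than shut.
Start: joints at [-1.136, 0.32, 1.565, -0, 1.257, -0.02], TCP at [252.592, -516.564, 231.338] pointing down, gripper open.
Joint ranges: [-3.11, 3.11], [-0.84, 2.01], [0.21, 2.61], [-1.34, 4.49], [0.05, 2.63], [-2.56, 2.56]. Speed limits (rad/s): [2.57, 2.57, 3.14, 3.14, 3.14, 3.14].

## Interface

Orientations are given as [roll, pitch, yaw] about the fixed x, y, z axes, in that order (R = Rz(yaw) Ry(pitch) Rx(roll)).
In Python, from rig import env gives the robot as it stands.
- The arm moves only by the shell command python3 -m pendant 'ROWS' [FORCE]. ROWS is JSON, a list that holds one entry, the list of rows, each a list of 7 numbers: the turn, a rotation vector about the tool's x, y, z in units of 6 degrees (1.0 is 6 degrees), then the shift along the tool's x, y, z in units of 25 mm (1.0 is 25 mm), then the opening, from 0 (shut) to 1 (fully open). A call has 1 to 10 rows; each row is the pose to reach, as a shift and turn from the pose commanded when the call began, along the tool's axes at that moment; what a row does not reach only later rows make up. A row lasts 1/8 s, in which the tool goes at most 62.5 mm and 10.7 degrees, less where a joint would pass 70% of its speed; a pose out of reach is approached as far as the arm can. A call with a gripper value outside its range is refused whole. The fingers move at their own pace and stop on an object; FORCE is the grip in N (left out, the last holds). Time passes only in rows, so rows that repeat a pose let the fingers close. It gives the time, the measured TCP pose, the force and the opening at its end, in the units of the state.
- env.sense(): the state, without advancing time (a new reading comes with each control period).
- env.capture(name): name is "side" or "top" or "wrist"; returns a dict with "color" (384x512x3 uint8, red, green, blue), "camera_matrix" (3x3 intrinsics, pixels), "distortion" ([k1, k2, p1, p2, k3] as OpenCV has them; the pictures are not rectified), "eye" and "orientation" of the camera in the world. Camera axes: x right, y up, looking along -z (the intrinsics and any distortion apply to the point x, -y, -z); pixel columns grow to the right and rows downward; lengths in mm; the calibration is good to about 2 mm. A picture is of the moment at which its call begins. There is no depth.
- env.close_job(): hands the job in, once; it reports no verdict.
Trained networks look in the newest picture that a camera, given by its name, has taken for a name from the list of things; names that differ only in an ending like _2 or _b are one class to them, and where a whole thing is asked for, a point or a joint stands for the part that bears it (a point fixed in the world has none). Each returns a list of dicts, best first, with "conf" (0 to 1); they miss things now and then, are a little off and sometimes report something else, mostly with a low value. They report only what shows in the picture. A call takes as long as a camera call.
- env.look_for(camera, target): "xyz" ([x, y, z] in mm, in world coordinates, good to about 4 mm: the middle of the surface that is visible of it).
- env.outline_of(camera, target): "pixels" (384x512 bool, what is visible of it).
The state is a dict: "t": time; "joints": joint angles; "qvel": joint speeds; "tau": joint torques, N m; "tool_pos": TCP position; "tool_rot": TCP orientation; "contact_force": force on the tool from outside, world axes, zero at the start; "moment": the same for the moment, N m; "finger_gap": finger opening in mm.
Only numpy, scipy, OpenCV 4.12 (cv2) and the standard library are available. Lean on these libraries where they do the work, as an engineer would, in place of code of your own. Each camera call takes 0.05 s, during which the arm holds its last target.

## Task

One of the teal air cylinders waiting beside the riveting press has toppled out of the blue parts lane and lies on the bench. Stand it upright, rod end up, on the yellow square that marks its vacant place in the lane, setting it down rather than dropping it, and leave the two cylinders standing in the lane as they are.

Things in the scene. Friction and masses are not known exactly. Their poses are not given: they have to be found in the camera images.
- cylinder: Fallen cylinder, lying flat to the robot's left of the lane, rod end roughly away from it. 46 mm square aluminium caps, foot 0-28 mm, head 82-110 mm from the foot end; between them a teal tube in 4 tie rods, all of it grips like a 46 mm square bar; rod 16 mm thick sticks out 12 mm. 0.25-0.5 kg, balance 55 mm from the foot. Origin: centre of foot face (23 mm up as it lies); x from foot to rod, to point up at the end; y level now.
- vacant_pad: Yellow 56 mm square, flat on the lane's floor: the vacant place. Origin: its centre, on that floor, 4 mm above the bench; z up, x across the lane, to the side where the fallen one lies, y along it. Lane: fixed blue channel 350 mm long, 76 mm wide inside, rails 6 mm thick with tops 14 mm above the bench; three places 105 mm apart, the square at any one, neighbours at the others.
- neighbour_a: One of two units like the fallen one (46 mm square aluminium end caps, teal tube, 122 mm tall with its rod), standing in the lane, rod up. Origin: centre of its foot's underside; z along its axis, up. Must stay standing where it is.
- neighbour_b: One of two units like the fallen one (46 mm square aluminium end caps, teal tube, 122 mm tall with its rod), standing in the lane, rod up. Origin: centre of its foot's underside; z along its axis, up. Must stay standing where it is.

How it is judged:
By the outcome, as a careful person would: the job done as asked, in the order asked, and still so for the second after the job is handed in, with the robot touching nothing.
It also fails if it takes over 40 s, if anything falls off the work surface, if the arm or the gripper's body presses on something with over 40 N, if the wrist force passes 120 N, or if a joint passes its speed limit or range.

## Working session

There is one attempt and no reset: what is moved stays moved. The work goes in short steps, Python scripts to look and compute and a shell command to move; the robot and the scene stay as the last step left them, time stands still between calls to the robot, and variables do not carry over. Pictures are saved under pics/ and viewed, and the job is handed in when it is done.

```bash
ls; mkdir -p pics; python3 - <<'E'
from rig import env
import cv2
print(env.sense())
for n in ["side","top","wrist"]:
    c=env.capture(n); cv2.imwrite(f"pics/{n}0.png",c["color"][:,:,::-1])
    print(n,c["eye"],c["orientation"],c["camera_matrix"],c["distortion"])
    for t in ["cylinder","vacant_pad","neighbour_a"]:
        print(t,env.look_for(n,t))
E
```

```text
pics
{'t': 0.0, 'joints': array([-1.13602009e+00,  3.20303944e-01,  1.56569004e+00,  2.17093900e-06,
        1.25739567e+00, -2.00040423e-02]), 'qvel': array([ 0.00046282,  0.00101005,  0.00124548, -0.00028038, -0.00083034,
        0.00230008]), 'tau': array([ 2.00885799e-03, -4.15521455e+01, -2.34167540e+01,  2.35920916e-04,
        8.13410268e-03, -1.76230252e-06]), 'tool_pos': array([ 252.37380537, -516.11947387,  230.4710676 ]), 'tool_rot': array([-3.13979606e+00, -3.80083297e-05,  4.54779578e-01]), 'contact_force': array([-0.51809802, -0.68522602,  0.36975797]), 'moment': array([0.01479624, 0.03132633, 0.03314299]), 'finger_gap': 85.16625778661452}
side [184.19902348 302.56840129 444.21528168] [ 0.94856537 -0.01449024 -2.27543639] [[407.46084363   0.         259.512801  ]
 [  0.         407.46084363 189.81118049]
 [  0.           0.           1.        ]] [0.03997972 0.         0.         0.         0.        ]
cylinder [{'xyz': [587.3, -46.4, 38.8], 'conf': 0.63}, {'xyz': [459.8, -164.5, 4.1], 'conf': 0.52}]
vacant_pad [{'xyz': [460.7, -169.9, 4.9], 'conf': 0.61}]
neighbour_a [
[... 201 characters left out ...]
  251.50005303]
 [  0.         355.0632301  194.14803274]
 [  0.           0.           1.        ]] [0.01872406 0.         0.         0.         0.        ]
cylinder [{'xyz': [594.1, -54.5, 46.4], 'conf': 0.97}]
vacant_pad [{'xyz': [462.5, -165.5, 6.3], 'conf': 0.87}]
neighbour_a [{'xyz': [561.7, -179.3, 116.4], 'conf': 0.7}, {'xyz': [656.0, -206.5, 113.0], 'conf': 0.58}]
wrist [ 323.06015207 -480.94943101  374.01220029] [-3.09818100e-01  8.25853492e-04 -1.11652704e+00] [[267.31818976   0.         253.15247476]
 [  0.         267.31818976 195.03430597]
 [  0.           0.           1.        ]] [-0.0444694  0.         0.         0.         0.       ]
cylinder []
vacant_pad []
neighbour_a []
```

View pics/top0.png

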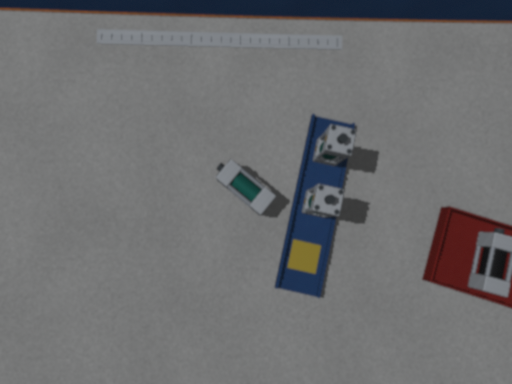

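View pics/side0.png

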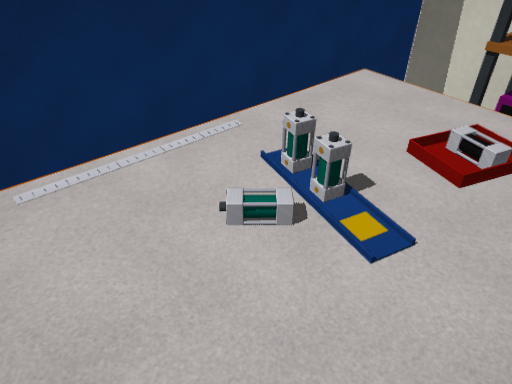

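```bash
python3 -c "
import rig,inspect;print([x for x in dir(rig.env) if x[0]!='_'])"; cat > h.py <<'E'
import numpy as np, cv2
from scipy.spatial.transform import Rotation as R
def ray(c,px):
    p=cv2.undistortPoints(np.array(px,float).reshape(-1,1,2),c["camera_matrix"],c["distortion"]).reshape(-1,2)
    d=np.c_[p[:,0],-p[:,1],-np.ones(len(p))]
    return R.from_euler("xyz",c["orientation"]).apply(d)
def at_z(c,px,z):
    d=ray(c,px); e=np.array(c["eye"]); return e+d*((z-e[2])/d[:,2])[:,None]
def proj(c,P):
    q=R.from_euler("xyz",c["orientation"]).inv().apply(np.array(P,float).reshape(-1,3)-np.array(c["eye"]))
    q=q*[1,-1,-1]
    return cv2.projectPoints(q,np.zeros(3),np.zeros(3),c["camera_matrix"],np.array(c["distortion"],float))[0].reshape(-1,2)
E
```

```text
['MotionError', 'capture', 'close_job', 'grasp_offset', 'look_for', 'outline_of', 'sense']
```

The top view shows the fallen cylinder with its rod at about (221,167) and its foot at about (265,208). The yellow pad is at (304,257), at the near end of the lane. The neighbours are at (325,200) and (338,145). I'll refine these poses next.

```bash
cat > fit.py <<'E'
from h import *
from rig import env
from scipy.optimize import minimize
def box(x,y,z,yaw,L=110,rod=True):
    u=np.array([np.cos(yaw),np.sin(yaw),0]); v=np.array([-u[1],u[0],0]); w=np.array([0,0,1.])
    o=np.array([x,y,z])
    B=[o+a*u+b*v+c*w for a in(0,L) for b in(-23,23) for c in(-23,23)]
    Rd=[o+a*u+8*np.cos(t)*v+8*np.sin(t)*w for a in(L,L+12) for t in np.linspace(0,6.28,9)]
    return B,Rd
def soft(c,polys,S=4):
    m=np.zeros((384*S,512*S),np.float32)
    for P in polys:
        q=proj(c,P); h=cv2.convexHull(((q+.5)*S*16).astype(np.int32).reshape(-1,1,2))
        cv2.fillConvexPoly(m,h,1.0,shift=4)
    return cv2.resize(m,(512,384),interpolation=cv2.INTER_AREA)
if __name__=="__main__":
    C={n:env.capture(n) for n in("top","side")}
    M={}
    for n in C:
        o=env.outline_of(n,"cylinder"); print(n,[(d["conf"],d["pixels"].sum(),np.argwhere(d["pixels"]).mean(0).round(1)) for d in o])
        M[n]=min(o,key=lambda d:np.linalg.norm(np.argwhere(d["pixels"]).mean(0)-proj(C[n],[594,-54,30])[0][::-1]))["pixels"].astype(np.float32)
        pic=C[n]["color"].copy(); pic[M[n]>0]=pic[M[n]>0]//2+[120,0,0]
        cv2.imwrite(f"pics/m_{n}.png",cv2.resize(pic,(768,576))[:,:,::-1])
    for use in (("top",),("side",),("top","side")):
        f=lambda p:sum(np.abs(soft(C[n],box(p[0],p[1],23,p[2]))-M[n]).sum() for n in use)
        r=minimize(f,[560,-95,np.radians(135-90)],method="Nelder-Mead",options=dict(initial_simplex=[[560,-95,.8],[580,-95,.8],[560,-75,.8],[560,-95,1.1]],xatol=.05,fatol=.05))
        print(use,r.x,np.degrees(r.x[2]),r.fun)
    for n,c in C.items():
        hsv=cv2.cvtColor(c["color"],cv2.COLOR_RGB2HSV)
        y=cv2.inRange(hsv,(18,120,60),(38,255,255))
        k,l,s,ce=cv2.connectedComponentsWithStats(y); i=1+np.argmax(s[1:,4])
        ct=cv2.findContours((l==i).astype(np.uint8),0,2)[0][0]
        P=at_z(c,ct.reshape(-1,2),4)[:,:2].astype(np.float32)
        print("pad",n,s[i],at_z(c,[ce[i]],4),cv2.minAreaRect(P))
E
python3 fit.py
```

```text
top [(0.88, np.int64(1517), array([186.7, 244.9])), (0.43, np.int64(803), array([256.6, 304. ])), (0.21, np.int64(1057), array([201.3, 323.1]))]
side [(0.97, np.int64(2553), array([205.6, 258.2]))]
('top',) [557.4846559  -96.83873735   0.88682839] 50.811524068384394 97.625
('side',) [560.31607458 -95.57237217   0.89948311] 51.536586026912964 136.6875
('top', 'side') [559.02727797 -95.19042841   0.88560205] 50.74125998629403 274.125
pad top [288 240  32  33 768] [[ 461.55112426 -169.25684747    4.        ]] ((461.7806396484375, -169.20843505859375), (53.96123504638672, 53.58926773071289), 77.70015716552734)
pad side [340 212  48  29 759] [[ 461.44478715 -166.84507384    4.        ]] ((462.43084716796875, -167.67059326171875), (56.35774230957031, 56.395450592041016), 77.84492492675781)
```

```bash
cat > g.py <<'E'
from h import *
from rig import env
def tool(yaw,A):  # A: lean, lying pose; upright = A-90
    u=np.array([np.cos(yaw),np.sin(yaw),0]); k=np.array([0,0,1.])
    z=-np.sin(A)*u-np.cos(A)*k; y=-np.cross(k,u)
    return np.c_[np.cross(y,z),y,z]
def delta(Rt,gp,name=""):
    s=env.sense(); R0=R.from_euler("xyz",s["tool_rot"])
    tcp=np.array(gp)+19*Rt[:,2]
    rv=np.degrees((R0.inv()*R.from_matrix(Rt)).as_rotvec())
    d=R0.inv().apply(tcp-s["tool_pos"])
    print(name,"t",round(s["t"],2),"rot",(rv/6).round(2),"shift",(d/25).round(3),"|rot|",np.linalg.norm(rv).round(1),"|d|",np.linalg.norm(d).round(1),"tcp tgt",tcp.round(1))
FOOT=np.array([559,-95.5,23.]); YC=np.radians(51); PAD=np.array([462,-168,4.]); YP=np.radians(-12.2)
A=np.radians(40); a=68; off=6
u=np.array([np.cos(YC),np.sin(YC),0])
GP=FOOT+a*u+[0,0,off]
E
python3 - <<'E'
from g import *
T=tool(YC,A); print(R.from_matrix(T).as_euler("xyz"),GP)
delta(T,GP-110*T[:,2]+[0,0,60],"pre")
delta(tool(YC,0),GP+[0,0,180],"above")
E
```

```text
[3.14159265 0.6981317  0.89011792] [601.79378659 -42.65407462  29.        ]
pre t 0.8 rot [-1.45 -6.56 -3.99] shift [ 22.997 -11.88    2.904] |rot| 46.9 |d| 651.2 tcp tgt [638.6   2.8 158.7]
above t 0.8 rot [ 0.    0.   -4.16] shift [ 20.876 -10.893   1.653] |rot| 24.9 |d| 590.1 tcp tgt [601.8 -42.7 190. ]
```

```bash
python3 -m pendant '[[[-1.45,-6.56,-3.99,23,-11.88,2.9,1],[-1.45,-6.56,-3.99,23,-11.88,2.9,1],[-1.45,-6.56,-3.99,23,-11.88,2.9,1],[-1.45,-6.56,-3.99,23,-11.88,2.9,1],[-1.45,-6.56,-3.99,23,-11.88,2.9,1],[-1.45,-6.56,-3.99,23,-11.88,2.9,1],[-1.45,-6.56,-3.99,23,-11.88,2.9,1],[-1.45,-6.56,-3.99,23,-11.88,2.9,1],[-1.45,-6.56,-3.99,23,-11.88,2.9,1],[-1.45,-6.56,-3.99,23,-11.88,2.9,1]]]' 60
python3 - <<'E'
from g import *
T=tool(YC,A)
delta(T,GP-110*T[:,2]+[0,0,60],"pre"); print(env.sense()["joints"])
E
```

```text
t: 2.05
tool_pos: [624.4, -16.2, 161.4]
tool_rot: [3.141, 0.698, 0.891]
contact_force: [0.4, 0.0, -0.4]
finger_gap: 85.5
pre t 2.05 rot [ 0.01 -0.    0.01] shift [ 0.797 -0.037 -0.527] |rot| 0.1 |d| 23.9 tcp tgt [638.6   2.8 158.7]
[ 0.17246325  0.71837308  1.23888951 -0.44280514  1.73047451  0.90522483]
```

```bash
python3 -m pendant '[[[0,0,0,0.8,-0.04,-0.53,1],[0,0,0,0.8,-0.04,-0.53,1],[0,0,0,0.8,-0.04,-0.53,1]]]'
python3 - <<'E'
from g import *
from fit import box
C={n:env.capture(n) for n in("wrist","top","side")}
for n,c in C.items():
    im=cv2.resize(c["color"],None,fx=1.5,fy=1.5)[:,:,::-1].copy()
    B,Rd=box(*FOOT,YC)
    for i,j in [(0,1),(2,3),(0,2),(1,3),(4,5),(6,7),(4,6),(5,7),(0,4),(1,5),(2,6),(3,7)]:
        p=(proj(c,[B[i],B[j]])+.5)*1.5
        cv2.line(im,tuple(map(int,p[0])),tuple(map(int,p[1])),(0,0,255),1)
    cv2.imwrite(f"pics/{n}1.png",im)
T=tool(YC,A); delta(T,GP,"grasp")
E
```

```text
t: 2.42
tool_pos: [636.8, 0.2, 159.2]
tool_rot: [-3.141, 0.699, 0.89]
contact_force: [-0.2, 0.0, 0.6]
finger_gap: 85.4
grasp t 2.58 rot [-0.01  0.   -0.01] shift [ 1.675 -0.015  6.18 ] |rot| 0.1 |d| 160.1 tcp tgt [594.1 -52.1  14.4]
```

View pics/wrist1.png

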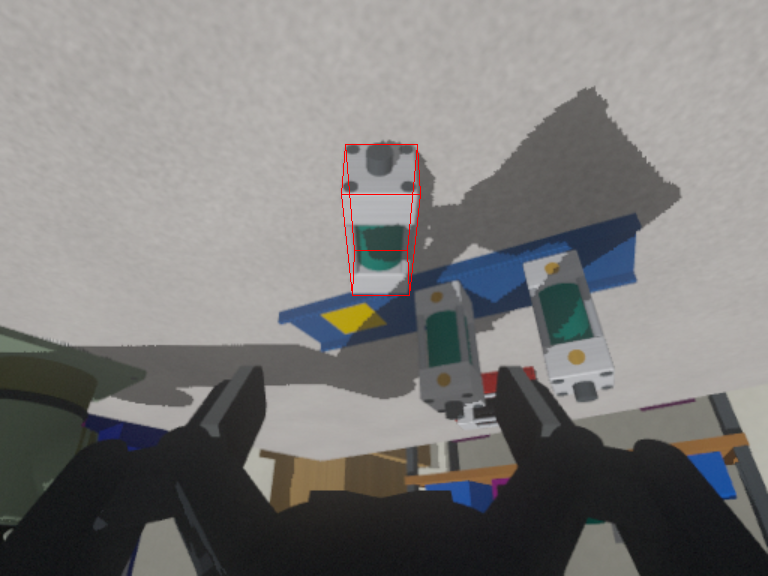

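View pics/side1.png

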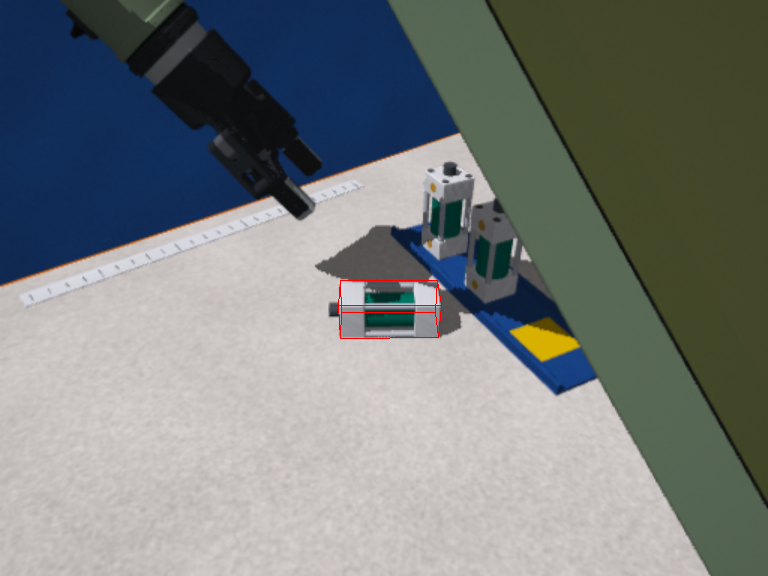

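The wireframe overlay matches the cylinder in both the wrist and side views. Next I descend with a check before closing.

```bash
python3 -m pendant '[[[0,0,0,1.67,-0.01,3.5,1],[0,0,0,1.67,-0.01,3.5,1],[0,0,0,1.67,-0.01,4.2,1],[0,0,0,1.67,-0.01,4.8,1],[0,0,0,1.67,-0.01,5.4,1],[0,0,0,1.67,-0.01,5.9,1],[0,0,0,1.67,-0.01,6.18,1],[0,0,0,1.67,-0.01,6.18,1],[0,0,0,1.67,-0.01,6.18,1]]]'
python3 - <<'E'
from g import *
T=tool(YC,A); delta(T,GP,"grasp")
c=env.capture("wrist"); cv2.imwrite("pics/w2.png",c["color"][:,:,::-1])
c=env.capture("side"); cv2.imwrite("pics/s2.png",c["color"][:,:,::-1])
E
```

```text
t: 3.7
tool_pos: [595.3, -50.9, 14.1]
tool_rot: [3.141, 0.697, 0.89]
contact_force: [0.3, 0.6, 0.1]
finger_gap: 85.3
grasp t 3.7 rot [ 0.01 -0.01  0.  ] shift [-0.06  -0.004  0.034] |rot| 0.1 |d| 1.7 tcp tgt [594.1 -52.1  14.4]
```

View pics/w2.png

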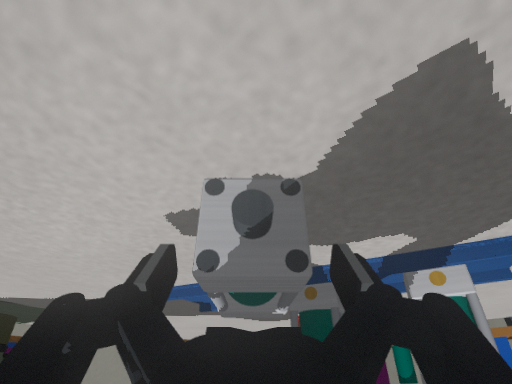

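View pics/s2.png

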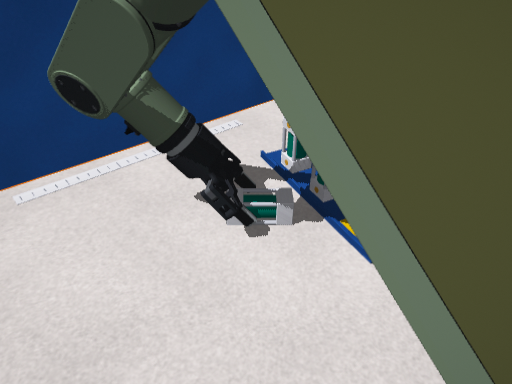

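In the wrist view the cylinder sits centred at column 252, between fingers at about 160 and 345. Closing now.

```bash
python3 -m pendant '[[[0,0,0,0,0,0,0.3],[0,0,0,0,0,0,0.3],[0,0,0,0,0,0,0.3],[0,0,0,0,0,0,0.3],[0,0,0,0,0,0,0.3],[0,0,0,0,0,0,0.3]]]' 80
python3 - <<'E'
from g import *
T=tool(YC,A); delta(T,GP,"grasp")
c=env.capture("wrist"); cv2.imwrite("pics/w3.png",c["color"][:,:,::-1])
E
```

```text
t: 4.55
tool_pos: [595.0, -50.8, 14.1]
tool_rot: [3.141, 0.698, 0.89]
contact_force: [1.3, 3.1, 3.0]
finger_gap: 45.2
grasp t 4.55 rot [ 0.   -0.01  0.  ] shift [-0.059  0.007  0.032] |rot| 0.0 |d| 1.7 tcp tgt [594.1 -52.1  14.4]
```

View pics/w3.png

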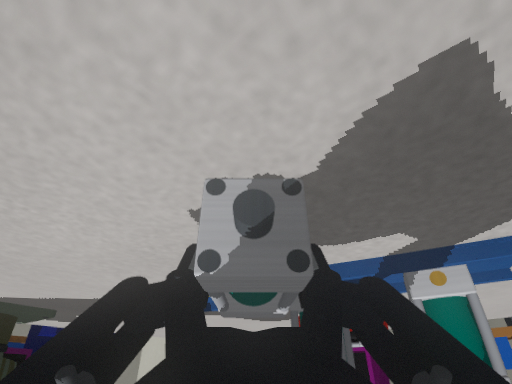

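Gap reads 45.2 mm, so it is gripped. Next I compute the lift and the turn upright.

```bash
cat >> g.py <<'E'
# measured at grasp: attachment in cylinder frame
TC=np.array([595.0,-50.8,14.1]); RT=R.from_euler("xyz",[3.141,.698,.89])
gpm=TC-19*RT.as_matrix()[:,2]
rel=gpm-FOOT; v=np.array([-u[1],u[0],0]); AX,LAT,OFF=rel@u,rel@v,rel[2]
def upright(yaw,base):
    h=np.array([np.cos(yaw),np.sin(yaw),0]); vv=np.array([-h[1],h[0],0])
    return tool(yaw,A-np.pi/2), np.array(base)+[0,0,AX]-OFF*h+LAT*vv
E
python3 - <<'E'
from g import *
print(AX,LAT,OFF)
delta(RT.as_matrix(),gpm+[0,0,100],"lift")
T,g=upright(YC,[590,-50,140]); delta(T,g,"up1")
T,g=upright(YP,PAD+[0,0,140]); delta(T,g,"up2")
E
```

```text
69.6050052468543 0.16318737657705967 5.656450193815083
lift t 4.6 rot [-0. -0.  0.] shift [-2.57   0.    -3.066] |rot| 0.0 |d| 100.0 tcp tgt [595.  -50.8 114.1]
up1 t 4.6 rot [ 0.   14.99  0.  ] shift [-4.514 -0.181 -5.783] |rot| 90.0 |d| 183.5 tcp tgt [595.5 -43.  197.4]
up2 t 4.6 rot [-1.01 13.31 11.55] shift [-10.043  -0.871  -1.358] |rot| 105.9 |d| 254.3 tcp tgt [ 470.7 -169.7  201.4]
```

```bash
python3 -m pendant '[[[0,0,0,-0.4,0,-0.5,0.3],[0,0,0,-1.0,0,-1.2,0.3],[0,0,0,-1.8,0,-2.1,0.3],[0,0,0,-2.57,0,-3.07,0.3],[0,1.5,0,-2.9,0,-3.6,0.3],[0,3,0,-3.2,0,-4.1,0.3],[0,4.5,0,-3.5,0,-4.6,0.3],[0,6,0,-3.8,0,-5.1,0.3],[0,7.5,0,-4.2,-0.1,-5.5,0.3],[0,7.5,0,-4.2,-0.1,-5.5,0.3]]]'
python3 - <<'E'
from g import *
print(env.sense()["joints"])
c=env.capture("wrist"); cv2.imwrite("pics/w4.png",c["color"][:,:,::-1])
c=env.capture("top"); cv2.imwrite("pics/t4.png",c["color"][:,:,::-1])
T,g=upright(YC,[590,-50,140]); delta(T,g,"up1")
T,g=upright(YP,PAD+[0,0,140]); delta(T,g,"up2")
E
```

```text
t: 5.85
tool_pos: [596.0, -45.7, 189.2]
tool_rot: [3.14, -0.086, 0.888]
contact_force: [-1.0, -1.0, -4.1]
finger_gap: 45.1
[-0.13446883  0.36035494  1.61618632  0.08085786  1.11958233  0.5149283 ]
up1 t 5.95 rot [-0.    7.52  0.  ] shift [ 0.018 -0.075 -0.41 ] |rot| 45.1 |d| 10.4 tcp tgt [595.5 -43.  197.4]
up2 t 5.95 rot [-4.97  6.73  9.57] shift [-7.023 -0.763 -1.171] |rot| 76.3 |d| 179.0 tcp tgt [ 470.7 -169.7  201.4]
```

View pics/w4.png

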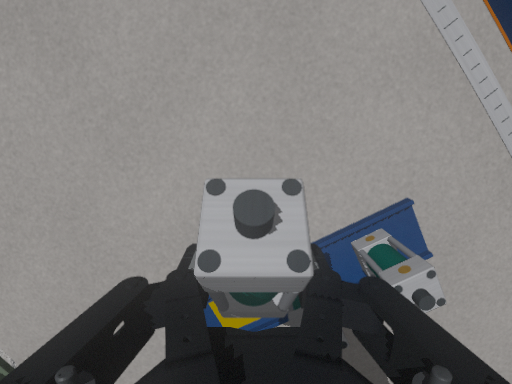

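View pics/t4.png

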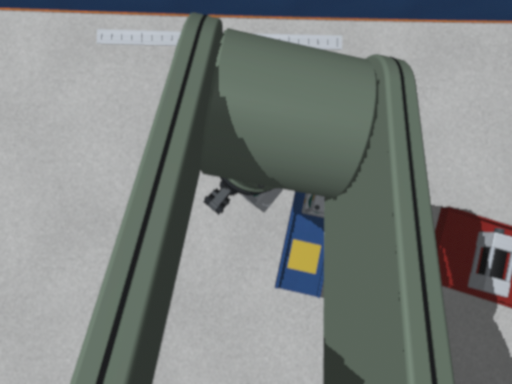

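The wrist view shows the rod end still at (254,212), so it has not slipped. Next I carry it over the pad while turning it upright.

```bash
python3 -m pendant '[[[-0.6,0.84,1.2,-0.9,-0.1,-0.15,0.3],[-1.2,1.68,2.4,-1.8,-0.2,-0.3,0.3],[-1.86,2.52,3.6,-2.6,-0.3,-0.44,0.3],[-2.5,3.36,4.8,-3.5,-0.38,-0.6,0.3],[-3.1,4.2,6,-4.4,-0.48,-0.73,0.3],[-3.7,5.05,7.2,-5.3,-0.57,-0.9,0.3],[-4.35,5.9,8.4,-6.15,-0.67,-1.0,0.3],[-4.97,6.73,9.57,-7.02,-0.76,-1.17,0.3],[-4.97,6.73,9.57,-7.02,-0.76,-1.17,0.3],[-4.97,6.73,9.57,-7.02,-0.76,-1.17,0.3]]]'
python3 - <<'E'
from g import *
print(env.sense()["joints"])
for n in("wrist","side","top"):
    c=env.capture(n); cv2.imwrite(f"pics/{n}5.png",c["color"][:,:,::-1])
T,g=upright(YP,PAD+[0,0,140]); delta(T,g,"up2")
E
```

```text
t: 7.2
tool_pos: [475.8, -164.8, 200.7]
tool_rot: [3.142, -0.867, -0.188]
contact_force: [0.9, -0.0, -4.0]
finger_gap: 44.8
[-0.50932773  0.00583715  2.3971117   1.9600974   0.26316856 -0.61401179]
up2 t 7.35 rot [-0.2   0.08  0.16] shift [-0.061  0.25  -0.137] |rot| 1.6 |d| 7.3 tcp tgt [ 470.7 -169.7  201.4]
```

View pics/wrist5.png

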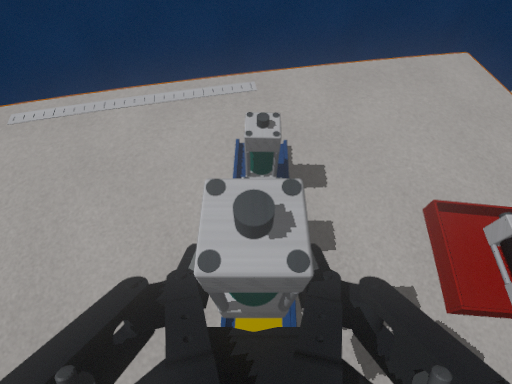

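View pics/side5.png

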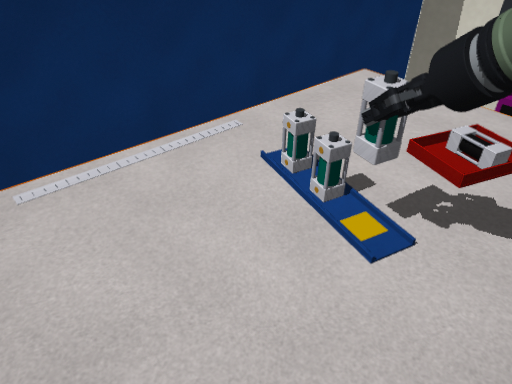

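View pics/top5.png

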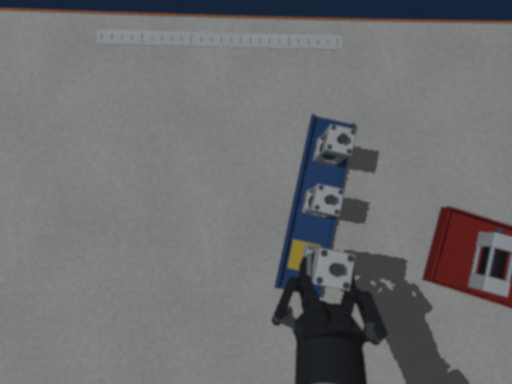

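All three views show it held upright, rod up, above the pad: rod at (390,76) in the side view and (338,270) in the top view. I'll settle the residual offset, then compare the held cylinder with the model.

```bash
python3 -m pendant '[[[-0.2,0.08,0.16,-0.06,0.25,-0.14,0.3],[-0.2,0.08,0.16,-0.06,0.25,-0.14,0.3],[-0.2,0.08,0.16,-0.06,0.25,-0.14,0.3],[-0.2,0.08,0.16,-0.06,0.25,-0.14,0.3]]]'
cat > ov.py <<'E'
from g import *
def draw(n,fn,base,yaw,crop=None):
    c=env.capture(n); S=3
    im=cv2.resize(c["color"],None,fx=S,fy=S,interpolation=cv2.INTER_CUBIC)[:,:,::-1].copy()
    h=np.array([np.cos(yaw),np.sin(yaw),0]); v=np.array([-h[1],h[0],0]); k=np.array([0,0,1.]); b=np.array(base)
    def L(P,Q,col):
        p=(proj(c,[P,Q])+.5)*S; cv2.line(im,tuple(map(int,p[0])),tuple(map(int,p[1])),col,1)
    for z in (0,28,82,110):
        q=[b+z*k+s*23*h+t*23*v for s,t in((1,1),(1,-1),(-1,-1),(-1,1))]
        for i in range(4): L(q[i],q[(i+1)%4],(0,0,255))
    for s,t in((1,1),(1,-1),(-1,-1),(-1,1)): L(b+s*23*h+t*23*v,b+110*k+s*23*h+t*23*v,(0,0,255))
    L(b+110*k,b+122*k,(0,255,255))
    hp=np.array([np.cos(YP),np.sin(YP),0]); vp=np.array([-hp[1],hp[0],0])
    q=[PAD+s*28*hp+t*28*vp for s,t in((1,1),(1,-1),(-1,-1),(-1,1))]
    for i in range(4): L(q[i],q[(i+1)%4],(255,0,255))
    m=(proj(c,[b+60*k])[0]*S).astype(int)
    x0=max(0,min(m[0]-300,512*S-600)); y0=max(0,min(m[1]-250,384*S-550))
    cv2.imwrite(fn,im[y0:y0+550,x0:x0+600])
def current():
    s=env.sense(); Rm=R.from_euler("xyz",s["tool_rot"]).as_matrix(); gp=s["tool_pos"]-19*Rm[:,2]
    # cylinder pose from attachment
    Rc=Rm@RT.as_matrix().T   # world rotation from lying
    foot=gp-Rc@(gpm-FOOT); ax=Rc@u; up=Rc@[0,0,1.]
    print("foot",foot.round(1),"axis",ax.round(4),"yaw",np.degrees(np.arctan2(-up[1],-up[0])).round(2))
    return foot,np.arctan2(-up[1],-up[0])
E
python3 - <<'E'
from ov import *
f,y=current()
draw("side","pics/s6.png",f,y); draw("top","pics/t6.png",f,y)
T,g=upright(YP,PAD+[0,0,140]); delta(T,g,"up2")
T,g=upright(YP,PAD+[0,0,0]); delta(T,g,"down")
print(env.sense()["joints"])
E
```

```text
t: 7.85
tool_pos: [471.0, -170.8, 202.6]
tool_rot: [3.14, -0.875, -0.214]
contact_force: [-0.2, -1.5, -3.4]
finger_gap: 44.8
foot [ 462.4 -169.2  145.2] axis [-0.0024  0.0014  1.    ] yaw -12.29
up2 t 7.95 rot [ 0.03 -0.03 -0.01] shift [-0.042 -0.047  0.021] |rot| 0.2 |d| 1.7 tcp tgt [ 470.7 -169.7  201.4]
down t 7.95 rot [ 0.03 -0.03 -0.01] shift [-4.341 -0.053  3.609] |rot| 0.2 |d| 141.2 tcp tgt [ 470.7 -169.7   61.4]
[-0.51609695 -0.00242423  2.40664644  2.03057316  0.25570558 -0.66991018]
```

View pics/s6.png

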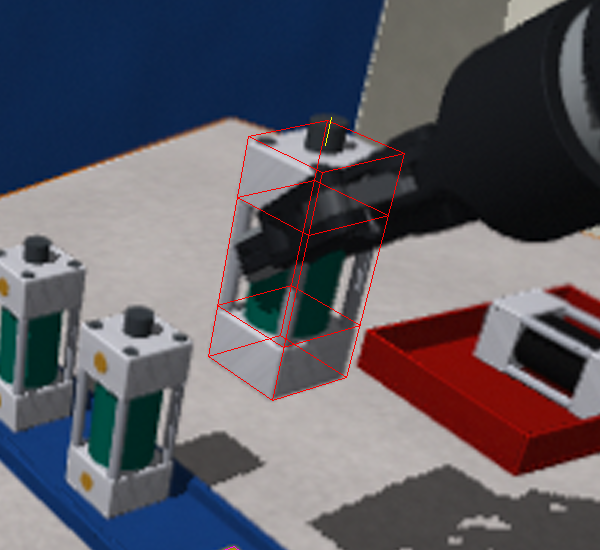

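View pics/t6.png

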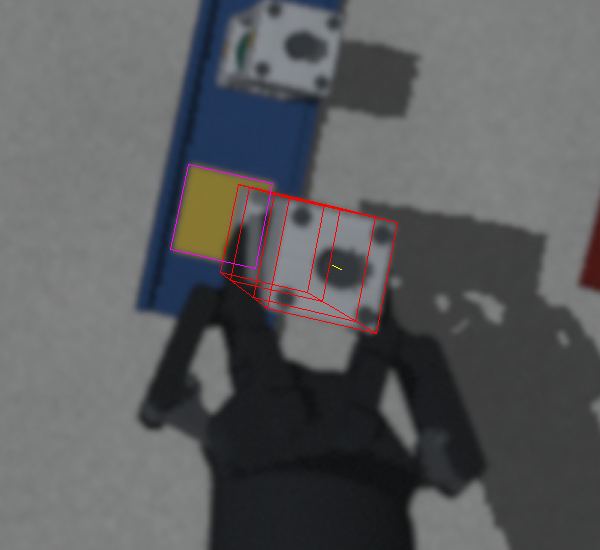

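The model matches the held cylinder and the pad to within about 1 px. I'll descend vertically, stopping about 25 mm above the floor.

```bash
python3 -m pendant '[[[0.03,-0.03,0,-0.5,-0.05,0.41,0.3],[0.03,-0.03,0,-1,-0.05,0.83,0.3],[0.03,-0.03,0,-1.5,-0.05,1.25,0.3],[0.03,-0.03,0,-2,-0.05,1.66,0.3],[0.03,-0.03,0,-2.5,-0.05,2.08,0.3],[0.03,-0.03,0,-3,-0.05,2.5,0.3],[0.03,-0.03,0,-3.3,-0.05,2.75,0.3],[0.03,-0.03,0,-3.57,-0.05,2.97,0.3],[0.03,-0.03,0,-3.57,-0.05,2.97,0.3],[0.03,-0.03,0,-3.57,-0.05,2.97,0.3]]]'
python3 - <<'E'
from ov import *
f,y=current()
draw("side","pics/s7.png",f,y); draw("top","pics/t7.png",f,y)
T,g=upright(YP,PAD+[0,0,0]); delta(T,g,"down")
print(env.sense()["joints"])
E
```

```text
t: 9.2
tool_pos: [471.0, -170.0, 86.8]
tool_rot: [-3.14, -0.873, -0.215]
contact_force: [-0.3, -0.2, -3.0]
finger_gap: 44.8
foot [ 462.3 -168.2   29.4] axis [-4.0e-04 -1.2e-03  1.0e+00] yaw -12.22
down t 9.3 rot [ 0.   -0.01 -0.01] shift [-0.792 -0.009  0.649] |rot| 0.1 |d| 25.6 tcp tgt [ 470.7 -169.7   61.4]
[-0.51521211  0.31856755  2.58140002  2.75278515  0.64573685 -1.45116739]
```

View pics/s7.png

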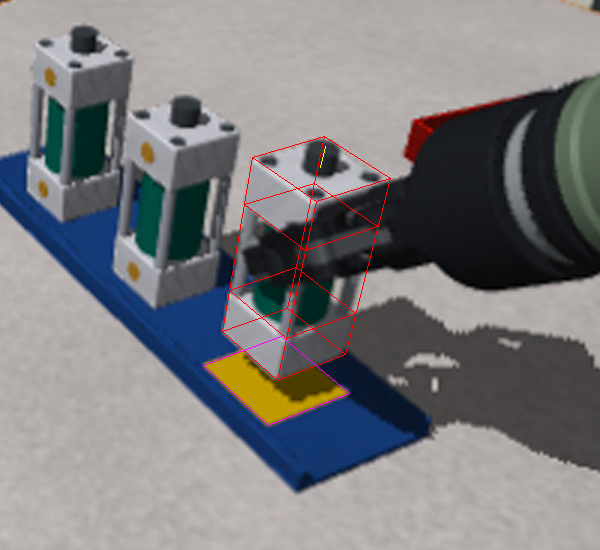

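View pics/t7.png

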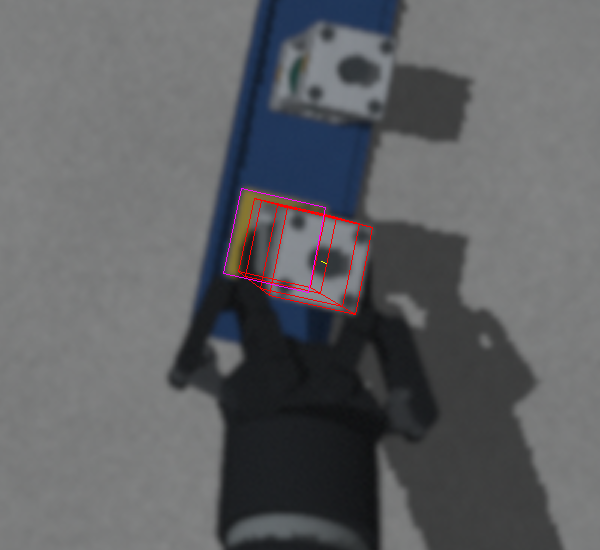

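Joint 3 is at 2.58, close to its 2.61 limit. I'll fit the kinematics from the logged states before going lower.

```bash
cat > kin.py <<'E'
from g import *
from scipy.optimize import least_squares
D=[([-1.13602009e+00,3.20303944e-01,1.56569004e+00,0,1.25739567,-.02000404],[252.374,-516.119,230.471],[-3.1398,0,.45478]),
([0.17246325,0.71837308,1.23888951,-0.44280514,1.73047451,0.90522483],[624.4,-16.2,161.4],[3.141,.698,.891]),
([-0.13446883,0.36035494,1.61618632,0.08085786,1.11958233,0.5149283],[596,-45.7,189.2],[3.14,-.086,.888]),
([-0.50932773,0.00583715,2.3971117,1.9600974,0.26316856,-0.61401179],[475.8,-164.8,200.7],[3.142,-.867,-.188]),
([-0.51609695,-0.00242423,2.40664644,2.03057316,0.25570558,-0.66991018],[471,-170.8,202.6],[3.14,-.875,-.214]),
([-0.51521211,0.31856755,2.58140002,2.75278515,0.64573685,-1.45116739],[471,-170,86.8],[-3.14,-.873,-.215])]
def fk(q,p,s4=1,s6=1):
    r0,H,L1,ex,L2,d,lat,wx,j6o=p
    Ry=lambda a:R.from_euler("y",a); Rz=lambda a:R.from_euler("z",a)
    A0=Rz(q[0]); P=A0.apply([r0,lat,H])
    A1=A0*Ry(q[1]); P=P+A1.apply([0,0,L1]); A2=A1*Ry(q[2]); P=P+A2.apply([ex,0,L2])
    A4=A2*Rz(s4*q[3])*Ry(q[4]); P=P+A4.apply([wx,0,d])
    return P,A4*Rz(s6*q[5]+j6o)
if __name__=="__main__":
    for s4 in(1,-1):
      for s6 in(1,-1):
       for o in (np.pi/2,-np.pi/2):
        def res(p):
            out=[]
            for q,t,r in D:
                P,Q=fk(q,p,s4,s6); out+=list((P-t)/2)
                out+=list(np.degrees((Q.inv()*R.from_euler("xyz",r)).as_rotvec())*2)
            return np.r_[out,(p[:8]-[0,250,380,0,350,250,0,0])*[.01,.01,.01,.01,.01,.01,.1,.01]]
        f=least_squares(res,[0,250,380,0,350,250,0,0,o]); print(s4,s6,o,f.cost,f.x.round(2).tolist())
E
python3 kin.py
```

```text
1 1 1.5707963267948966 3.999456059808665 [0.4, 140.78, 591.02, 25.3, 417.15, 317.92, 11.4, 0.25, 1.57]
1 1 -1.5707963267948966 3.999456059807901 [0.4, 140.78, 591.02, 25.3, 417.15, 317.92, 11.4, 0.25, 1.57]
1 -1 1.5707963267948966 97677.85036813864 [0.4, 140.78, 591.02, 25.3, 417.15, 317.92, 11.4, 0.25, 1.13]
1 -1 -1.5707963267948966 135526.9188829147 [0.4, 140.78, 591.02, 25.3, 417.15, 317.92, 11.4, 0.25, -0.97]
-1 1 1.5707963267948966 53828.8842548335 [654.67, -0.93, -116.61, -103.35, -141.14, -192.35, -2.4, -58.73, 0.74]
-1 1 -1.5707963267948966 159196.98222595954 [654.67, -0.93, -116.61, -103.35, -141.14, -192.35, -2.4, -58.73, -3.45]
-1 -1 1.5707963267948966 53640.72043666954 [654.67, -0.93, -116.61, -103.35, -141.14, -192.35, -2.4, -58.73, 3.43]
-1 -1 -1.5707963267948966 53640.72043707508 [654.67, -0.93, -116.61, -103.35, -141.14, -192.35, -2.4, -58.73, -2.85]
```

```bash
cat > ik.py <<'E'
from kin import *
p=[0.4,140.78,591.02,25.3,417.15,317.92,11.4,0.25,np.pi/2]
lo=np.array([-3.11,-.84,.21,-1.34,.05,-2.56]); hi=np.array([3.11,2.01,2.61,4.49,2.63,2.56])
def ik(Rt,tcp,q0):
    def res(q):
        P,Q=fk(q,p); return np.r_[(P-tcp),100*(Q.inv()*R.from_matrix(Rt)).as_rotvec()]
    f=least_squares(res,np.clip(q0,lo+.001,hi-.001),bounds=(lo,hi)); return f.x,np.sqrt(2*f.cost)
E
python3 - <<'E'
from ik import *
q=env.sense()["joints"]
for z in (25,20,15,10,5,3,0):
    T,g=upright(YP,PAD+[0,0,z]); q,e=ik(T,g+19*T[:,2],q); print(z,q.round(3),round(e,2))
# other approach directions
for yd in (-30,-22,-12.2,-5,77.8,-102.2):
    T,g=upright(np.radians(yd),PAD); best=None
    for t in range(40):
        x,e=ik(T,g+19*T[:,2],lo+(hi-lo)*np.random.rand(6))
        if best is None or e<best[1]: best=(x,e)
    print(yd,best[0].round(2),best[1].round(2))
E
```

```text
25 [-0.514  0.32   2.582  2.755  0.647 -1.454] 0.0
20 [-0.514  0.337  2.589  2.766  0.669 -1.468] 0.0
15 [-0.514  0.355  2.595  2.777  0.691 -1.482] 0.0
10 [-0.514  0.373  2.601  2.787  0.714 -1.495] 0.0
5 [-0.514  0.392  2.606  2.796  0.737 -1.508] 0.0
3 [-0.514  0.399  2.609  2.8    0.746 -1.512] 0.0
0 [-0.514  0.408  2.61   2.802  0.753 -1.517] 0.27
-30 [-0.24  0.41  2.61  3.47  0.75 -1.62] 0.0
-22 [-0.36  0.4   2.61  3.17  0.73 -1.58] 1.37
-12.2 [-0.51  0.41  2.61  2.8   0.75 -1.52] 0.27
-5 [-0.62  0.41  2.59  2.54  0.75 -1.47] 0.0
77.8 [-0.79  0.63  1.89  0.73  1.29 -1.03] 0.0
-102.2 [ 0.1   0.58  2.02 -0.94  1.13 -2.14] 0.0
```

The fit is good to a few mm. At the floor joint 3 would sit on its limit with this approach. Approaching from the lane's right side instead (yaw 77.8°) leaves ample margin and the cylinder is still square to the lane. Checking the turn, row by row.

```bash
python3 - <<'E'
from ik import *
s=env.sense(); q=s["joints"]; R0=R.from_euler("xyz",s["tool_rot"])
print(s["t"])
for i in range(1,11):
    yd=-12.2+9*i
    T,g=upright(np.radians(yd),PAD+[0,0,25+45*min(1,i/4)]); tcp=g+19*T[:,2]
    qn,e=ik(T,tcp,q); dq=qn-q; q=qn
    rv=np.degrees((R0.inv()*R.from_matrix(T)).as_rotvec())/6; d=R0.inv().apply(tcp-s["tool_pos"])/25
    print((rv.round(2)).tolist(),d.round(2).tolist(),q.round(2),round(e,2),np.abs(dq/.125).max().round(2))
for z in (70,40,20,0):
    T,g=upright(np.radians(77.8),PAD+[0,0,z]); q,e=ik(T,g+19*T[:,2],q); print(z,q.round(2),round(e,2))
tcp=g+19*T[:,2]
for b in (40,80,120): 
    x,e=ik(T,tcp-b*T[:,2],q); print("retreat",b,x.round(2),round(e,2))
E
```

```text
9.3
[1.15, -0.01, -0.97] [0.32, -0.07, -0.29] [-0.64  0.29  2.54  2.34  0.63 -1.28] 0.0 3.27
[2.3, -0.01, -1.94] [0.65, -0.12, -0.59] [-0.74  0.28  2.47  1.96  0.66 -1.1 ] 0.0 3.1
[3.45, -0.01, -2.9] [0.98, -0.17, -0.89] [-0.8   0.28  2.4   1.64  0.74 -0.95] 0.0 2.54
[4.6, -0.01, -3.87] [1.31, -0.22, -1.2] [-0.85  0.29  2.32  1.4   0.83 -0.85] 0.0 1.94
[5.75, -0.01, -4.83] [1.28, -0.26, -1.23] [-0.87  0.33  2.24  1.24  0.93 -0.84] 0.0 1.29
[6.9, -0.01, -5.79] [1.26, -0.3, -1.27] [-0.87  0.37  2.16  1.1   1.03 -0.84] 0.0 1.08
[8.05, -0.01, -6.76] [1.22, -0.32, -1.3] [-0.86  0.41  2.08  0.99  1.13 -0.85] 0.0 0.92
[9.2, -0.01, -7.72] [1.19, -0.34, -1.34] [-0.85  0.45  2.    0.88  1.22 -0.87] 0.0 0.81
[10.35, -0.01, -8.68] [1.16, -0.36, -1.38] [-0.82  0.49  1.92  0.79  1.31 -0.9 ] 0.0 0.73
[11.5, -0.01, -9.65] [1.12, -0.36, -1.43] [-0.79  0.53  1.84  0.71  1.4  -0.93] 0.0 0.7
70 [-0.79  0.53  1.84  0.71  1.4  -0.93] 0.0
40 [-0.79  0.57  1.86  0.72  1.35 -0.98] 0.0
20 [-0.79  0.6   1.87  0.73  1.32 -1.  ] 0.0
0 [-0.79  0.63  1.89  0.73  1.29 -1.03] 0.0
retreat 40 [-0.83  0.61  1.83  0.69  1.37 -1.  ] 0.0
retreat 80 [-0.87  0.59  1.77  0.66  1.45 -0.97] 0.0
retreat 120 [-0.91  0.58  1.7   0.63  1.52 -0.95] 0.0
```

```bash
python3 -m pendant '[[[0.58,-0.01,-0.48,0.16,-0.04,-0.15,0.3],[1.15,-0.01,-0.97,0.32,-0.07,-0.29,0.3],[1.72,-0.01,-1.45,0.48,-0.1,-0.44,0.3],[2.3,-0.01,-1.94,0.65,-0.12,-0.59,0.3],[2.88,-0.01,-2.42,0.81,-0.15,-0.74,0.3],[3.45,-0.01,-2.9,0.98,-0.17,-0.89,0.3],[4.02,-0.01,-3.38,1.15,-0.2,-1.05,0.3],[4.6,-0.01,-3.87,1.31,-0.22,-1.2,0.3],[5.75,-0.01,-4.83,1.28,-0.26,-1.23,0.3],[6.9,-0.01,-5.79,1.26,-0.3,-1.27,0.3]]]'
python3 - <<'E'
from ik import *
s=env.sense(); R0=R.from_euler("xyz",s["tool_rot"]); print(s["t"],s["joints"].round(2))
for yd in (50.8,59.8,68.8,77.8):
    T,g=upright(np.radians(yd),PAD+[0,0,60]); tcp=g+19*T[:,2]
    rv=np.degrees((R0.inv()*R.from_matrix(T)).as_rotvec())/6; d=R0.inv().apply(tcp-s["tool_pos"])/25
    print((rv.round(2)).tolist(),d.round(2).tolist())
E
```

```text
t: 10.55
tool_pos: [467.6, -161.8, 131.6]
tool_rot: [-3.141, -0.872, 0.735]
contact_force: [1.2, -0.3, -2.5]
finger_gap: 45.0
10.55 [-0.87  0.37  2.16  1.09  1.04 -0.84]
[1.1, 0.01, -0.93] [-0.3, -0.03, 0.28]
[2.25, 0.01, -1.9] [-0.31, -0.08, 0.27]
[3.4, 0.01, -2.86] [-0.32, -0.13, 0.25]
[4.55, 0.01, -3.83] [-0.34, -0.18, 0.23]
```

```bash
python3 -m pendant '[[[1.1,0.01,-0.93,-0.3,-0.03,0.28,0.3],[2.25,0.01,-1.9,-0.31,-0.08,0.27,0.3],[3.4,0.01,-2.86,-0.32,-0.13,0.25,0.3],[4.55,0.01,-3.83,-0.34,-0.18,0.23,0.3],[4.55,0.01,-3.83,-0.34,-0.18,0.23,0.3],[4.55,0.01,-3.83,-0.34,-0.18,0.23,0.3],[4.55,0.01,-3.83,-0.34,-0.18,0.23,0.3]]]'
python3 - <<'E'
from ov import *
f,y=current()
draw("side","pics/s8.png",f,y); draw("top","pics/t8.png",f,y)
for z in (25,8,0):
    T,g=upright(np.radians(77.8),PAD+[0,0,z]); delta(T,g,z)
E
```

```text
t: 11.42
tool_pos: [463.6, -158.6, 121.0]
tool_rot: [-3.14, -0.874, 1.35]
contact_force: [0.2, -0.3, -3.8]
finger_gap: 45.2
foot [ 461.7 -167.3   63.6] axis [ 8.0e-04 -1.6e-03  1.0e+00] yaw 77.43
25 t 11.53 rot [ 0.05 -0.01 -0.04] shift [-1.073e+00  1.000e-03  8.750e-01] |rot| 0.4 |d| 34.6 tcp tgt [ 463.7 -159.3   86.4]
8 t 11.53 rot [ 0.05 -0.01 -0.04] shift [-1.595  0.002  1.311] |rot| 0.4 |d| 51.6 tcp tgt [ 463.7 -159.3   69.4]
0 t 11.53 rot [ 0.05 -0.01 -0.04] shift [-1.84   0.002  1.517] |rot| 0.4 |d| 59.6 tcp tgt [ 463.7 -159.3   61.4]
```

View pics/s8.png

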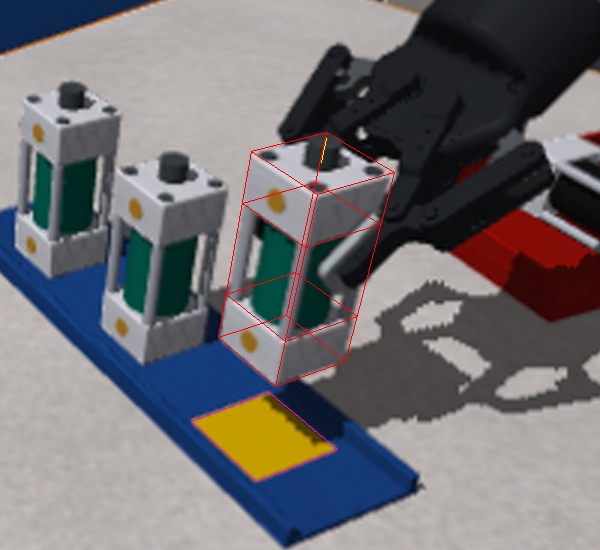

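View pics/t8.png

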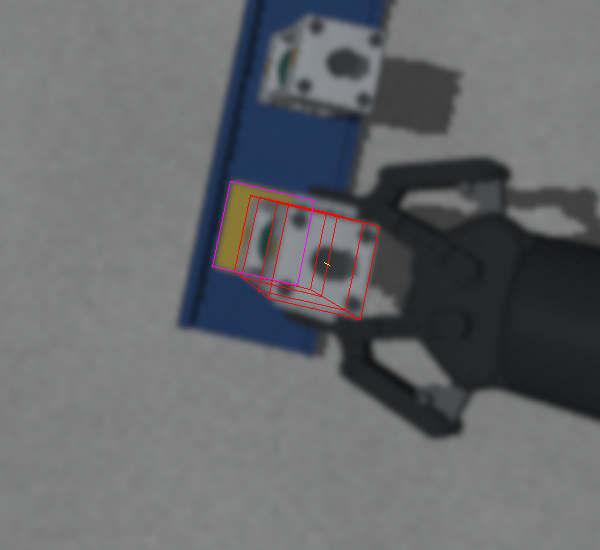

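Pose matches the overlay, and the orange ports now face the same way as the neighbours'. I'll descend to about 3 mm above the pad.

```bash
python3 -m pendant '[[[0.05,-0.01,-0.04,-0.35,0,0.29,0.3],[0.05,-0.01,-0.04,-0.7,0,0.58,0.3],[0.05,-0.01,-0.04,-1.07,0,0.88,0.3],[0.05,-0.01,-0.04,-1.35,0,1.11,0.3],[0.05,-0.01,-0.04,-1.6,0,1.31,0.3],[0.05,-0.01,-0.04,-1.75,0,1.44,0.3],[0.05,-0.01,-0.04,-1.75,0,1.44,0.3],[0.05,-0.01,-0.04,-1.75,0,1.44,0.3]]]'
python3 - <<'E'
from ov import *
f,y=current(); print(env.sense()["contact_force"])
T,g=upright(np.radians(77.8),PAD); delta(T,g,0)
E
```

```text
t: 12.52
tool_pos: [464.5, -159.6, 64.3]
tool_rot: [3.141, -0.873, 1.359]
contact_force: [-0.3, 0.1, -4.0]
finger_gap: 45.4
foot [ 462.8 -168.3    6.9] axis [-0.e+00  1.e-04  1.e+00] yaw 77.89
[-0.3454259   0.09863559 -3.97719387]
0 t 12.53 rot [-0.01 -0.    0.01] shift [-0.086 -0.032  0.08 ] |rot| 0.1 |d| 3.0 tcp tgt [ 463.7 -159.3   61.4]
```

```bash
python3 -m pendant '[[[0,0,0,-0.03,-0.03,0.03,0.3],[0,0,0,-0.06,-0.03,0.05,0.3],[0,0,0,-0.08,-0.03,0.07,0.3],[0,0,0,-0.08,-0.03,0.07,0.3]]]'
```

```text
t: 13.02
tool_pos: [463.6, -159.3, 62.1]
tool_rot: [3.141, -0.874, 1.359]
contact_force: [-2.3, -2.4, 3.0]
finger_gap: 45.2
```

The force went from -4 to +3 N, so it has touched down. One more 0.5 mm nudge to seat it.

```bash
python3 -m pendant '[[[0,0,0,-0.015,0,0.012,0.3],[0,0,0,-0.015,0,0.012,0.3]]]'
python3 - <<'E'
from ov import *
f,y=current()
draw("side","pics/s9.png",f,y); draw("top","pics/t9.png",f,y)
E
```

```text
t: 13.28
tool_pos: [463.6, -159.3, 62.1]
tool_rot: [3.141, -0.874, 1.36]
contact_force: [-3.3, -3.2, 6.9]
finger_gap: 45.2
foot [ 461.9 -168.     4.7] axis [-5.0e-04 -1.3e-03  1.0e+00] yaw 77.91
```

View pics/s9.png

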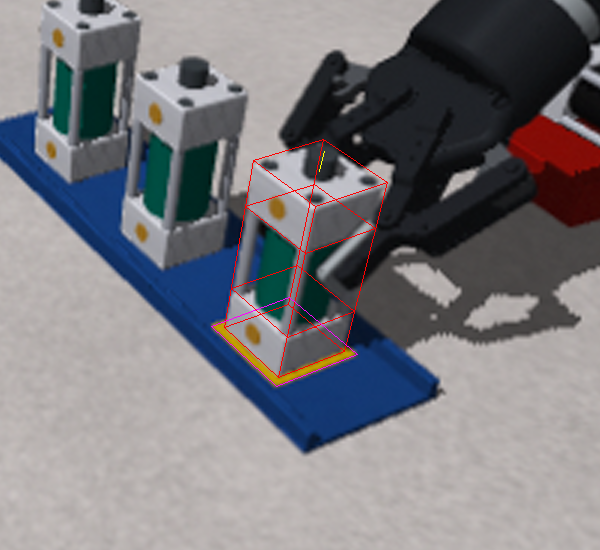

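View pics/t9.png

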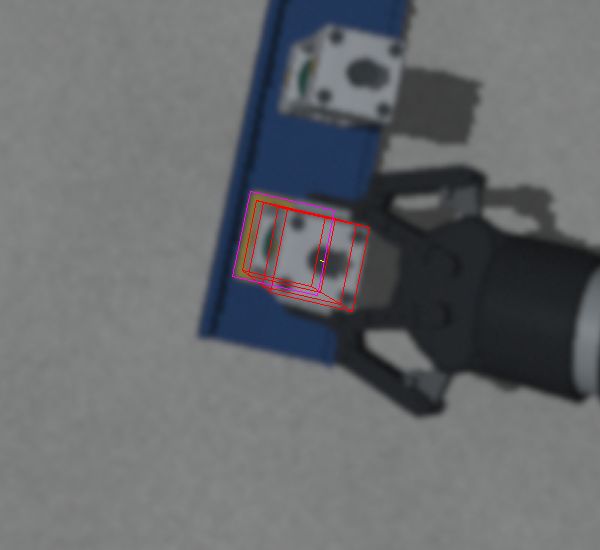

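It stands on the pad, with a yellow margin on the visible sides (side view around (215,325)-(355,350) of the crop). Releasing, then retreating along the tool axis.

```bash
python3 -m pendant '[[[0,0,0,0,0,0,0.5],[0,0,0,0,0,0,0.65],[0,0,0,0,0,0,0.8],[0,0,0,0,0,0,0.8],[0,0,0,0,0,0,0.8],[0,0,0,0,0,0,0.8]]]'
python3 - <<'E'
from ov import *
f,y=current()
c=env.capture("wrist"); cv2.imwrite("pics/w10.png",c["color"][:,:,::-1])
draw("side","pics/s10.png",[462,-168,4],np.radians(77.8))
E
```

```text
t: 14.12
tool_pos: [463.6, -159.2, 60.9]
tool_rot: [-3.141, -0.873, 1.359]
contact_force: [0.3, 0.2, -0.2]
finger_gap: 68.5
foot [ 461.9 -168.     3.5] axis [ 5.e-04 -3.e-04  1.e+00] yaw 77.9
```

View pics/w10.png

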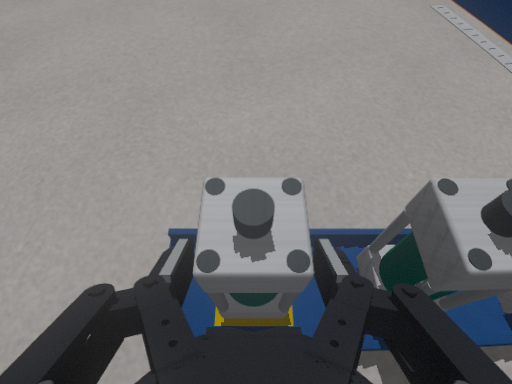

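View pics/s10.png

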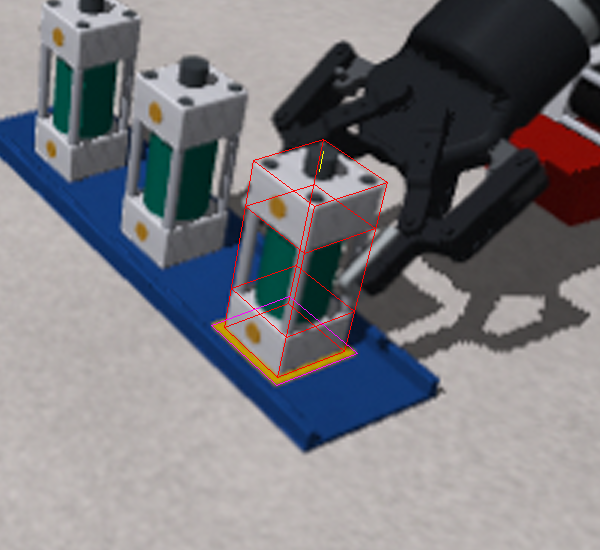

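The fingers are clear on both sides and the contact force is about zero. Backing off along -z.

```bash
python3 -m pendant '[[[0,0,0,0,0,-0.4,0.8],[0,0,0,0,0,-0.9,0.8],[0,0,0,0,0,-1.5,0.8],[0,0,0,0,0,-2.2,0.8],[0,0,0,0,0,-3,0.8],[0,0,0,0,0,-4,0.8],[0,0,0,0,0,-5,0.8],[0,0,0,0,0,-5.6,0.8],[0,0,0,0,0,-5.6,0.8],[0,0,0,0,0,-5.6,0.8]]]'
python3 - <<'E'
from ov import *
draw("side","pics/s11.png",[462,-168,4],np.radians(77.8)); draw("top","pics/t11.png",[462,-168,4],np.radians(77.8))
E
```

```text
t: 15.48
tool_pos: [440.8, -263.6, 150.6]
tool_rot: [-3.14, -0.874, 1.358]
contact_force: [-0.2, 0.4, -1.1]
finger_gap: 68.3
```

View pics/s11.png

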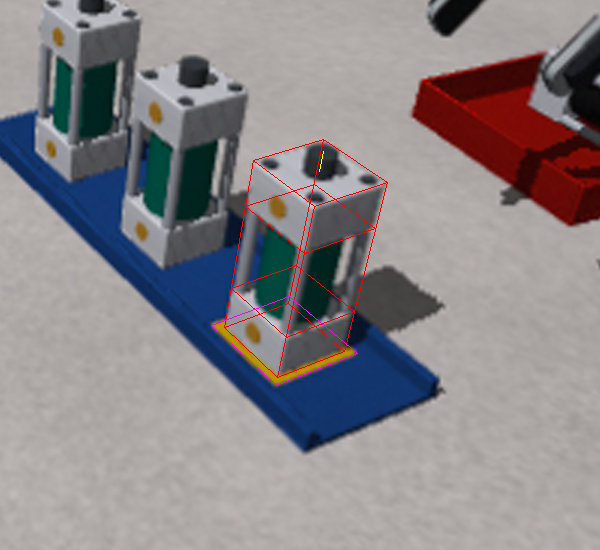

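View pics/t11.png

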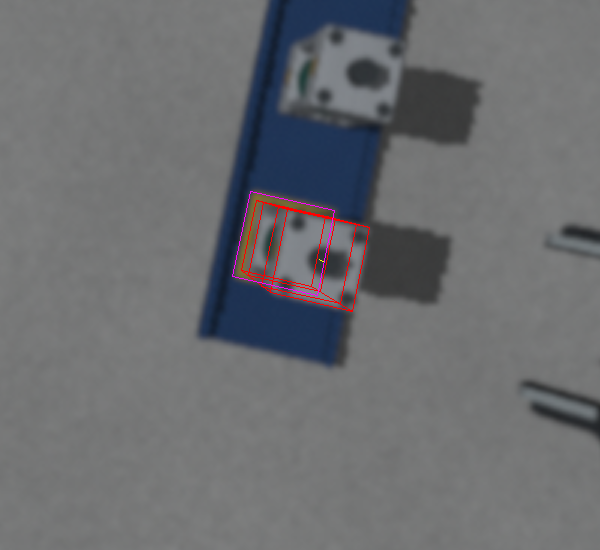

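The cylinder stands upright on the yellow square, rod up. Both neighbours are where they were and the gripper is well clear. Handing in.

```bash
python3 -c "
from rig import env
print(env.close_job())"
```

```text
the job is handed in; nothing more can be done
None
```

The fallen cylinder now stands upright, rod end up, on the yellow square, and I handed the job in at about 15.6 s of the 40 s allowed.

- **How it was done:** I gripped it with the tool leaning 40°, lifted it and turned it upright. My first approach, from the robot's side, would have put joint 3 on its range limit at the floor. I turned the cylinder 90° about its axis above the pad and set it down from the lane's right side instead. It touched down at about 7 N, and I pressed it about 4 N more to seat it before opening the fingers.
- **Last checks:** In the side and top pictures after the retreat, the cylinder is within about 1–2 mm of the pad centre and square to the lane. The nearer neighbour looked unmoved in both; only the side view showed the farther one, and it looked unmoved there too. I judged both neighbours by eye. The gripper is more than 100 mm away, and the force reading is about 1 N, the usual noise.
- **Disagreements:** Contact came about 0.7 mm higher than I had calculated, which is within the camera calibration. No check failed.

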